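# Take the sorting rail out through the coin sorter's guard

## Robot

A 7-joint arm with a two-finger parallel gripper is mounted at the origin on the work surface. World frame = base frame: x ahead of the robot, y to its left, z up, the work surface at z = 0. Lengths are in m, angles in rad, forces in N, time in s.
With the tool pointing down it reaches from about 0.4 to 0.85 m from the base axis. Payload 10.4 kg.
Tool frame: the origin (TCP) lies on the centre line of the jaws, within the pads' length; the fingertips stand 11 mm ahead of it and the grasp point (between the pads) lies 8 mm behind it (tip_reach is the distance from the TCP to the fingertips, in m); z points along the fingers, y is the line along which they close (so a half turn about z gives the same grasp; the last joint's range is limited). The gripper opens to 85 mm and grips with 20 to 120 N. Pads are 22 mm wide; open, the fingers measure 114 mm over their backs; the gripper's body (76 mm by 85 mm) begins 54 mm behind the grasp point. The pads swing forward as they close: fully open they stand 13 mm farther back than shut.
Start: joints at [1.248, 0.332, -0.065, 1.46, 0.022, 1.35, -0.088], TCP at [0.185, -0.597, 0.242] pointing down, gripper open.
Joint ranges: [-2.6, 2.6], [-0.5, 2.12], [-1.47, 1.34], [0.16, 2.42], [-1.27, 4.41], [0.06, 2.06], [-2.6, 2.6]. Speed limits (rad/s): [2.22, 2.22, 2.79, 2.79, 3.14, 3.14, 3.14].

## Interface

Orientations are given as a unit quaternion [x, y, z, w].
In Python, from workcell import get_obs, camera, hand_in, tip_reach gives the robot as it stands. The module is installed in compiled form; this text tells all that it offers.
- The arm moves only by the tool move_arm, never from a script. Its argument "plan" is a list of rows, each an object with "delta_pos": the shift along the tool's x, y, z in parts of the range, where 1.0 means 0.6 m, a list of three; "turn": the turn, a rotation vector about the tool's x, y, z in normalised numbers (1 is 90 degrees), a list of three; "fingers": the closure, from 0 (fully open) to 1 (shut). A call has 1 to 12 rows; each row is the pose to reach, as a shift and turn from the pose commanded when the call began, along the tool's axes at that moment; what a row does not reach only later rows make up. A row lasts 1/8 s, in which the tool goes at most 62.5 mm and 10.7 degrees, less where a joint would pass 70% of its speed; a pose out of reach is approached as far as the arm can. A shift or turn number past 1, either way, is cut back to 1. A call with a gripper value outside its range is refused whole. The fingers move at their own pace and stop on an object; "force" is the grip in N (left out, the last holds). Time passes only in rows, so rows that repeat a pose let the fingers close. It gives the time, the measured TCP pose, the force, the opening and the grip force at its end, in the units of the state.
- get_obs(): the state, without advancing time (a new reading comes with each control period).
- camera(name): name is "scene" or "top"; returns a dict with "color" (384x512x3 uint8, red, green, blue), "range_z" (384x512 float32, m along the optical axis (not along the pixel's ray), 0 where there is no reading), "fx", "fy", "cx", "cy" (pixels), "k1" (the pictures are not rectified: a ray, as slopes to the right and down, at radius r is drawn at 1 + k1 r^2 times it, then the intrinsics apply), "R" (3x3) and "t" (3): a world point X has camera coordinates R X + t. Camera axes: x right, y down, z forward; pixel columns grow to the right and rows downward; lengths in m; the calibration is good to about 2 mm. A picture is of the moment at which its call begins.
- hand_in(): hands the job in; it is judged then, once.
The state is a dict: "clock": time; "joint_pos": joint angles; "joint_velocities": joint speeds; "tau": joint torques, N m; "position": TCP position; "ee_rot": TCP orientation; "ft_force": force on the tool from outside, world axes, zero at the start; "torque": the same for the moment, N m; "grip_width": opening from 0.0 (shut) to 1.0 (fully open); "grasp_force": force on a finger pad.
Only numpy, scipy, OpenCV 4.12 (cv2) and the standard library are available. Lean on these libraries where they do the work, as an engineer would, in place of code of your own. Each camera call takes 0.05 s, during which the arm holds its last target. There are 200 camera calls.

## Task

Turn the slotted guard plate on top of the round coin sorter counter-clockwise as far as its stop (it has an upright post to turn it by), so that its opening lies along the steel sorting rail inside. Then take hold of the rail (it has a grip rib), tip it and draw it out end first through the opening, and finish with the gripper still holding it, level and well clear above the guard (about a hand's breadth, 80 mm or more), the guard still at its stop. Do not disturb the other things on the table.

Things in the scene. Friction and masses are not known exactly. Their poses are not given: they have to be found in the camera images.
- sorter: Round grey coin sorter, fixed, outer radius 170 mm. Origin at the centre of its underside on the table, z up, x roughly away from the robot. Inside, a flat floor of radius 158 mm, 45 mm above the table; 60 mm of free height between it and the guard plate. A 60 mm high control box sticks out to 230 mm on its -x side.
- guard (a joint): Turning angle (rad) of the aluminium guard plate (radius 171 mm, underside 105, top 111 mm, rim 112 mm above the table) about the vertical through the sorter's origin. 0 = at its service stop, cannot turn further counter-clockwise; negative = clockwise from above, down to -1.3. Stays where left; takes about 2 N at the post.
- guard_post (a point): Centre of the top of the guard's black upright round post, 18 mm diameter, 40 mm high, on the guard plate 120 mm from the turning axis; top 151 mm above the table. It turns with the guard; at guard 0 it is at x -20, y +118 mm in the sorter's frame.
- opening (a point): Centre of the guard's only opening, 187 x 112 mm, at the plate's top; it turns with the guard; x along its long side. At guard 0 it spans x -75 to +112 and y -56 to +56 mm in the sorter's frame.
- rail: Steel sorting rail, loose, 0.15 to 0.3 kg, lying on the sorter's floor roughly along the sorter's x, its far end under the guard's far lip. Strip 240 x 26 x 8 mm with a grip rib in the middle: 40 mm long, 12 mm wide, rising from 8 to 42 mm above the underside. Origin at the centre of the underside, x along its length to its far end, z up.
- rail_near (a point): Middle of the underside edge at the rail's -x end (nearer the robot at the start), 120 mm from its origin.
- rail_far (a point): The same at its +x end, 120 mm from its origin.
- tray: Dark steel coin tray, 240 x 180 x 35 mm, with coins, loose; to be left alone. Origin at the middle of its underside.
- cup_a: Grey open plastic coin cup, 85 x 60 x 60 mm, loose beside the sorter on its -y side, the one at its -x; to be left alone. Origin at the middle of its underside.
- cup_b: The same kind of coin cup, the one at the sorter's +x; to be left alone. Origin at the middle of its underside.
- scissors: Scissors, 190 mm long, lying on the table; to be left alone. Origin somewhere along its length.
- screwdriver: Screwdriver lying on the table beyond the sorter; to be left alone. Origin somewhere along its length.
- roll_a: Paper coin roll standing upright, 27 mm diameter, 85 mm high; to be left alone. Origin at the middle of its underside.
- roll_b: The same kind of coin roll; to be left alone. Origin at the middle of its underside.
There are look-alikes about, which are no part of the job. Several things have the shape of the rail; the one meant has the colours described above.

How it is judged:
On the way, in this order (a step that is already met when the one before it is completed fails the run):
1. the guard is turned to its stop (within 0.06 rad), the rail still lying inside (value of joint guard above -0.06 rad and height (world z) of each of rail_near, rail_far below 0.075 m), for 0.2 s.
2. the rail is tipped out through the opening: one end 30 mm above the guard while the other is still below it, the guard at its stop (value of joint guard above -0.12 rad and ((height (world z) of rail_far above 0.141 m and height (world z) of rail_near below 0.111 m) or (height (world z) of rail_near above 0.141 m and height (world z) of rail_far below 0.111 m))), for 0.05 s.
At the end, for the whole second after the job is handed in: The gripper holds the rail still (under 30 mm/s), lengthwise level within 15 degrees, both ends at least 60 mm above the guard's top (171 mm above the table), touching no part of the sorter; the guard is within 0.12 rad of its stop (height (world z) of each of rail_near, rail_far above 0.171 m and angle between rail's own x axis and vertical between 1.311 and 1.831 rad and contact force between rail and the fingers above 2 N and contact force between rail and sorter below 0.2 N and linear speed of rail below 0.03 m/s and value of joint guard above -0.12 rad); the arm keeps its last pose, push and grip.
It fails at once if one of the other loose things on the table is shoved more than 30 mm (distance of any of tray, cup_a, cup_b, scissors, screwdriver, roll_a, roll_b from where it was at the start of the episode above 0.03 m).
It also fails if it takes over 58 s, if anything falls off the work surface, if the arm or the gripper's body presses on something with over 40 N, if the wrist force passes 120 N, or if a joint passes its speed limit or range.

## Working session

There is one attempt and no reset: what is moved stays moved. The work goes in short steps, Python scripts to look and compute and a tool call to move; the robot and the scene stay as the last step left them, time stands still between calls to the robot, and variables do not carry over. Pictures are saved under pics/ and viewed, at most 10 in all, crops included, and the job is handed in when it is done.

Besides the shell and the picture viewer there is one more tool, called after "Request:" as name([rows], argument=value, ...), one row to a line, values as JSON. move_arm: Moves the arm, as the interface text tells. Its arguments: {"type":"object","properties":{"plan":{"type":"array","items":{"type":"object","properties":{"delta_pos":{"type":"array","items":{"type":"number"}},"turn":{"type":"array","items":{"type":"number"}},"fingers":{"type":"number"}}}},"force":{"type":"number"}},"required":["plan"]}

```bash
mkdir -p pics; cat > h.py <<'E'
import numpy as np, cv2
from scipy.spatial.transform import Rotation as Ro
from workcell import get_obs, camera, hand_in, tip_reach
def cloud(c):
    """world xyz per pixel from range image"""
    h,w=c["range_z"].shape; u,v=np.meshgrid(np.arange(w),np.arange(h))
    d=rays(c,u,v); z=c["range_z"][...,None]
    return (d*z-np.asarray(c["t"]))@np.asarray(c["R"])
def rays(c,u,v):
    x=(np.asarray(u,float)-c["cx"])/c["fx"]; y=(np.asarray(v,float)-c["cy"])/c["fy"]
    a,b=x.copy(),y.copy()
    for _ in range(20):
        s=1+c["k1"]*(a*a+b*b); a,b=x/s,y/s
    return np.stack([a,b,np.ones_like(a)],-1)
def onplane(c,u,v,z):
    R=np.asarray(c["R"]);o=-R.T@np.asarray(c["t"]); d=rays(c,u,v)@R
    return o+d*((z-o[2])/d[...,2])[...,None]
E
python3 - <<'E'
from h import *
o=get_obs(); print({k:np.round(v,3) for k,v in o.items()},tip_reach)
for n in("scene","top"):
    c=camera(n); cv2.imwrite(f"pics/{n}0.png",c["color"][...,::-1]); np.save(f"{n}0.npy",c,allow_pickle=True)
    print(n,-np.asarray(c["R"]).T@c["t"],c["fx"],c["k1"],np.asarray(c["R"]).round(2).tolist())
E
```

```text
{'clock': np.float64(0.0), 'joint_pos': array([ 1.248,  0.333, -0.065,  1.461,  0.022,  1.35 , -0.088]), 'joint_velocities': array([-0.001, -0.001,  0.001,  0.001, -0.   ,  0.001,  0.001]), 'tau': array([ 1.0000e-03, -6.2545e+01,  5.0000e-02, -3.9160e+01,  1.6000e-02,
        1.0000e-02,  0.0000e+00]), 'position': array([ 0.184, -0.597,  0.242]), 'ee_rot': array([ 0.989,  0.149, -0.   , -0.001]), 'ft_force': array([-0.138,  0.106,  0.746]), 'torque': array([-0.053,  0.   , -0.004]), 'grasp_force': np.float64(0.0), 'grip_width': np.float64(0.998)} 0.011
scene [ 1.1588608  -0.63039753  0.67658165] 364.76012834391787 -0.037478996518023444 [[0.68, 0.73, 0.01], [0.4, -0.35, -0.85], [-0.62, 0.58, -0.53]]
top [ 0.3861307  -0.01826775  1.50202537] 368.1315761482351 -0.0955533912967002 [[0.03, -1.0, 0.02], [-1.0, -0.03, -0.09], [0.09, -0.01, -1.0]]
```

View pics/scene0.png

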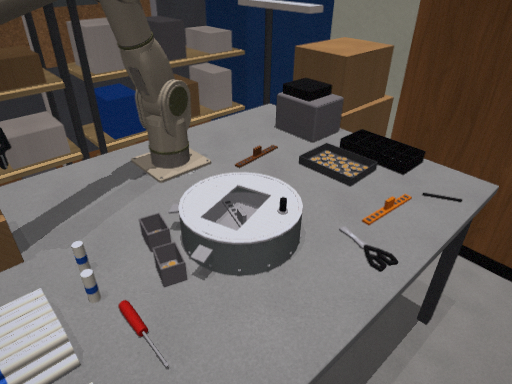

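View pics/top0.png

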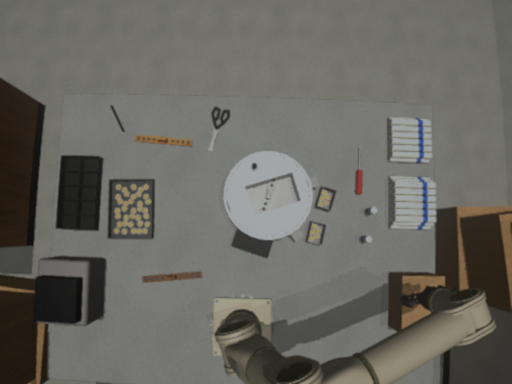

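Scene picture: sorter at (241,217), black post at (283,205), steel rail inside at (234,212). In the top picture the sorter is at (268,195), the post at (254,166) and the control box at (252,242).

There are three rail-shaped things in the top view: orange at (163,141), brown at (172,277), and grey steel inside the sorter at (268,195). The steel one inside the sorter fits the description. I'll confirm it in a crop and measure.

```bash
python3 - <<'E'
from h import *
t=np.load("top0.npy",allow_pickle=True).item(); s=np.load("scene0.npy",allow_pickle=True).item()
a=cv2.resize(t["color"][145:260,215:345],(600,531),interpolation=cv2.INTER_CUBIC)
cv2.imwrite("pics/crop_t0.png",a[...,::-1])
P=cloud(t); 
m=(abs(P[...,2]-.1115)<.006); m[:, :200]=0; m[:,330:]=0; m[:140]=0;m[255:]=0
n,l,st,_=cv2.connectedComponentsWithStats(m.astype('uint8')); k=1+st[1:,4].argmax()
cs,_=cv2.findContours((l==k).astype('uint8'),cv2.RETR_CCOMP,cv2.CHAIN_APPROX_NONE)
cs=sorted(cs,key=len)[::-1]
for q in cs[:3]:
    W=onplane(t,q[:,0,0],q[:,0,1],.111)[:,:2]
    (c,r)=cv2.minEnclosingCircle(W.astype('f4')); print(len(q),"circ",c,r,"rect",cv2.minAreaRect(W.astype('f4')))
# heights
for nm,c in(("top",t),("scene",s)):
    Q=cloud(c); C=c["color"].astype(int)
    d=(C.max(2)<60)&(Q[...,2]>.125)&(Q[...,2]<.165)&(np.hypot(Q[...,0]-.66,Q[...,1]+.06)<.3)
    print(nm,"post",d.sum(),np.median(Q[d],0) if d.any() else 0)
    i=(np.hypot(Q[...,0]-cs_c[0],Q[...,1]-cs_c[1])<.15) if 0 else None
# sorter floor-level things inside
W=onplane(t,cs[0][:,0,0],cs[0][:,0,1],.111); c0=np.array(cv2.minEnclosingCircle(W[:,:2].astype('f4'))[0])
for nm,c in(("top",t),("scene",s)):
    Q=cloud(c); ins=np.hypot(Q[...,0]-c0[0],Q[...,1]-c0[1])<.14
    f=ins&(Q[...,2]>.049)&(Q[...,2]<.06); r=ins&(Q[...,2]>.075)&(Q[...,2]<.095)
    print(nm,"floor z",np.median(Q[ins&(Q[...,2]<.06)][:,2]))
    for z,mm in(("strip",f),("rib",r)):
        if mm.sum()>5: print(nm,z,mm.sum(),np.median(Q[mm],0).round(4),cv2.minAreaRect(Q[mm][:,:2].astype('f4')))
# control box z=.06
b=(abs(P[...,2]-.06)<.005)&(np.hypot(P[...,0]-c0[0],P[...,1]-c0[1])>.172)&(np.hypot(P[...,0]-c0[0],P[...,1]-c0[1])<.27)&(P[...,0]<c0[0]-.1)&(P[...,1]>c0[1]-.1)
print("box",b.sum(),cv2.minAreaRect(P[b][:,:2].astype('f4')))
E
```

```text
277 circ (0.5249985456466675, -0.0881633311510086) 0.17116805911064148 rect ((0.5250073075294495, -0.0877653956413269), (0.3366108536720276, 0.3392999768257141), 1.442708969116211)
157 circ (0.5308381915092468, -0.10551556199789047) 0.11130785942077637 rect ((0.5317626595497131, -0.10494972765445709), (0.12168798595666885, 0.20200376212596893), 17.91929054260254)
18 circ (0.6350085735321045, -0.03287879005074501) 0.014198917895555496 rect ((0.6350133419036865, -0.032883256673812866), (0.024502921849489212, 0.024734050035476685), 46.93389129638672)
top post 9 [ 0.62613597 -0.03239185  0.15071057]
scene post 65 [ 0.63403074 -0.03622475  0.14288465]
top floor z 0.047361420702888
top strip 460 [ 0.5369 -0.1027  0.0514] ((0.5365825891494751, -0.10960724949836731), (0.11592027544975281, 0.19377809762954712), 18.151275634765625)
top rib 31 [ 0.5331 -0.0904  0.088 ] ((0.5325880646705627, -0.09193583577871323), (0.011001797392964363, 0.039133843034505844), 72.51554107666016)
scene floor z 0.04639698667160021
scene strip 202 [ 0.4686 -0.0759  0.0535] ((0.46985703706741333, -0.052780963480472565), (0.11320710927248001, 0.15907949209213257), 20.739187240600586)
scene rib 66 [ 0.5348 -0.0944  0.0865] ((0.5330122709274292, -0.09269095957279205), (0.011764176189899445, 0.040869198739528656), 74.72079467773438)
box 537 ((0.33750540018081665, -0.03279569000005722), (0.14932464063167572, 0.06889988481998444), 73.11946868896484)
```

View pics/crop_t0.png

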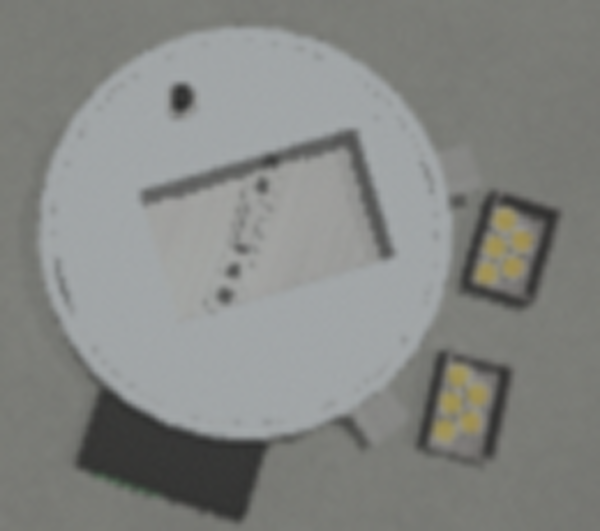

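The crop shows the steel strip with its rib inside the sorter (crop about (245,235)), so that is the right rail. The guard is about 0.97 rad short of its stop. First I'll write a pose helper.

```bash
cat >> h.py <<'E'
C=np.array([.525,-.088]); YAW=np.radians(-16.7)
def pose(ydeg,tip=0):
    """tool pointing down, tool y at world angle ydeg; then tipped by tip deg about sorter y (far end up)"""
    a=np.radians(ydeg); y=np.array([np.cos(a),np.sin(a),0]); z=np.array([0,0,-1.]); R=np.stack([np.cross(y,z),y,z],1)
    ax=np.array([-np.sin(YAW),np.cos(YAW),0])
    return Ro.from_rotvec(-ax*np.radians(tip))*Ro.from_matrix(R)
def row(p,R,p0=None,R0=None):
    o=get_obs(); p0=o["position"] if p0 is None else p0; R0=Ro.from_quat(o["ee_rot"]) if R0 is None else R0
    return (R0.inv().apply(np.asarray(p)-p0)).round(4).tolist(),(R0.inv()*R).as_rotvec().round(3).tolist()
E
python3 - <<'E'
from h import *
R=pose(-63); print(row([.633,-.033,.242],R))
p=np.array([.633,-.033,.133])
for a in range(27,100,8):
    al=np.radians(a); print(a,row([C[0]+.12*np.cos(al),C[1]+.12*np.sin(al),.133],pose(a-90),p,R))
E
```

```text
([0.595, -0.4062, 0.0001], [-0.001, -0.0, -0.171])
27 ([-0.0012, -0.0, 0.0], [0.0, 0.0, 0.0])
35 ([-0.0024, -0.0167, 0.0], [0.0, 0.0, -0.14])
43 ([-0.0058, -0.0331, 0.0], [0.0, 0.0, -0.279])
51 ([-0.0116, -0.0488, 0.0], [0.0, 0.0, -0.419])
59 ([-0.0194, -0.0636, 0.0], [0.0, 0.0, -0.559])
67 ([-0.0293, -0.0772, 0.0], [0.0, 0.0, -0.698])
75 ([-0.0409, -0.0892, 0.0], [0.0, 0.0, -0.838])
83 ([-0.0541, -0.0995, 0.0], [0.0, 0.0, -0.977])
91 ([-0.0686, -0.1079, 0.0], [0.0, 0.0, -1.117])
99 ([-0.0841, -0.1142, 0.0], [0.0, 0.0, -1.257])
```

Units first: shifts go in shares of 0.6 m and turns go in shares of 90 degrees. So 0.595 m / 0.6 = 0.9917, -0.406 m / 0.6 = -0.6767, -0.171 rad / 1.5708 = -0.1089.

Request:
move_arm([
  {"delta_pos": [0.9917, -0.6767, -0.0333], "turn": [0, 0, -0.1089], "fingers": 0.55},
  {"delta_pos": [0.9917, -0.6767, -0.0333], "turn": [0, 0, -0.1089], "fingers": 0.55},
  {"delta_pos": [0.9917, -0.6767, -0.0333], "turn": [0, 0, -0.1089], "fingers": 0.55},
  {"delta_pos": [0.9917, -0.6767, -0.0333], "turn": [0, 0, -0.1089], "fingers": 0.55},
  {"delta_pos": [0.9917, -0.6767, -0.0333], "turn": [0, 0, -0.1089], "fingers": 0.55},
  {"delta_pos": [0.9917, -0.6767, -0.0333], "turn": [0, 0, -0.1089], "fingers": 0.55},
  {"delta_pos": [0.9917, -0.6767, -0.0333], "turn": [0, 0, -0.1089], "fingers": 0.55},
  {"delta_pos": [0.9917, -0.6767, -0.0333], "turn": [0, 0, -0.1089], "fingers": 0.55},
  {"delta_pos": [0.9917, -0.6767, -0.0333], "turn": [0, 0, -0.1089], "fingers": 0.55},
  {"delta_pos": [0.9917, -0.6767, -0.0333], "turn": [0, 0, -0.1089], "fingers": 0.55},
  {"delta_pos": [0.9917, -0.6767, -0.0333], "turn": [0, 0, -0.1089], "fingers": 0.55},
  {"delta_pos": [0.9917, -0.6767, -0.0333], "turn": [0, 0, -0.1089], "fingers": 0.55},
], force=30)

```text
clock: 1.6
position: [0.6342, -0.0298, 0.2617]
ee_rot: [0.972, 0.235, -0.0, -0.001]
ft_force: [-0.5, -0.2, 0.4]
grip_width: 0.449
grasp_force: 0.0
```

```bash
python3 - <<'E'
from h import *
o=get_obs(); print(o["clock"],o["position"],o["joint_pos"].round(2),o["grip_width"],o["joint_velocities"].round(2)); print(row([.633,-.033,.242],pose(-63)))
E
```

```text
1.6 [ 0.63417448 -0.0297731   0.26171153] [ 0.39  0.4  -0.56  1.38  0.21  1.42 -1.26] 0.4494683141282545 [-0.41  0.34 -0.01 -0.43  0.19  0.15 -0.4 ]
([-0.0025, 0.0024, 0.0197], [-0.002, -0.0, 0.003])
```

To row units: 0.09 m / 0.6 = 0.15, 0.06 m / 0.6 = 0.1.

Request:
move_arm([
  {"delta_pos": [0, 0, 0.05], "turn": [0, 0, 0], "fingers": 0.55},
  {"delta_pos": [0, 0, 0.1], "turn": [0, 0, 0], "fingers": 0.55},
  {"delta_pos": [0, 0, 0.15], "turn": [0, 0, 0], "fingers": 0.55},
  {"delta_pos": [0, 0, 0.15], "turn": [0, 0, 0], "fingers": 0.55},
])

```text
clock: 2.1
position: [0.6316, -0.0337, 0.1698]
ee_rot: [0.972, 0.233, -0.002, -0.001]
ft_force: [-0.6, 0.6, 0.6]
grip_width: 0.45
grasp_force: 0.0
```

```bash
python3 - <<'E'
from h import *
c=camera("scene"); cv2.imwrite("pics/s1.png",cv2.resize(c["color"][130:270,180:340],(640,560),interpolation=cv2.INTER_CUBIC)[...,::-1])
E
```

```text
(no output)
```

View pics/s1.png

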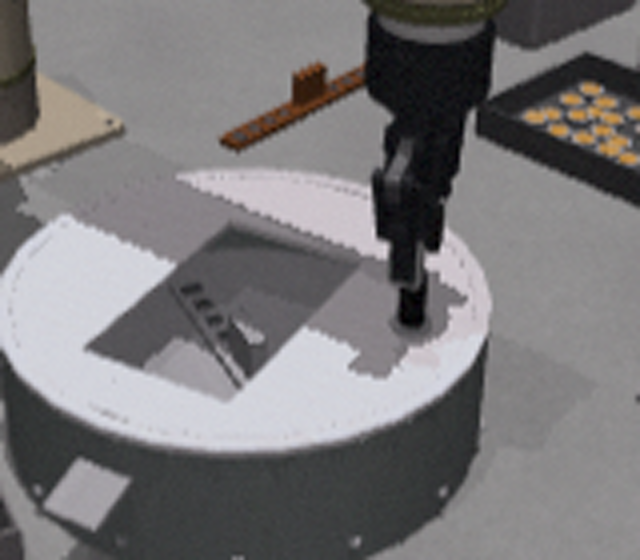

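The fingers straddle the post (crop (410,300)). Now descend and turn along the arc.

To row units: -0.0892 m / 0.6 = -0.1487, -0.033 m / 0.6 = -0.055, -0.84 rad / 1.5708 = -0.5348.

Request:
move_arm([
  {"delta_pos": [0, 0, 0.0333], "turn": [0, 0, 0], "fingers": 0.55},
  {"delta_pos": [0, 0, 0.06], "turn": [0, 0, 0], "fingers": 0.55},
  {"delta_pos": [0, 0, 0.06], "turn": [0, 0, 0], "fingers": 0.62},
  {"delta_pos": [-0.0033, -0.0133, 0.06], "turn": [0, 0, -0.0446], "fingers": 0.62},
  {"delta_pos": [-0.004, -0.0283, 0.06], "turn": [0, 0, -0.0891], "fingers": 0.62},
  {"delta_pos": [-0.01, -0.055, 0.06], "turn": [0, 0, -0.1783], "fingers": 0.62},
  {"delta_pos": [-0.0193, -0.0817, 0.06], "turn": [0, 0, -0.2674], "fingers": 0.62},
  {"delta_pos": [-0.0323, -0.106, 0.06], "turn": [0, 0, -0.3565], "fingers": 0.62},
  {"delta_pos": [-0.0488, -0.1287, 0.06], "turn": [0, 0, -0.4456], "fingers": 0.62},
  {"delta_pos": [-0.0682, -0.1487, 0.06], "turn": [0, 0, -0.5348], "fingers": 0.62},
  {"delta_pos": [-0.0682, -0.1487, 0.06], "turn": [0, 0, -0.5348], "fingers": 0.62},
])

```text
clock: 3.52
position: [0.556, 0.0277, 0.137]
ee_rot: [0.793, 0.609, 0.0, 0.0]
ft_force: [0.1, 0.0, -0.6]
grip_width: 0.384
grasp_force: 0.0
```

```bash
python3 - <<'E'
from h import *
o=get_obs(); print(o["joint_pos"].round(2)); p,R=o["position"],Ro.from_quat(o["ee_rot"])
d=p[:2]-C; print(np.degrees(np.arctan2(d[1],d[0])),np.hypot(*d))
for a in (79,83,85,87,89,91):
    al=np.radians(a); print(a,row([C[0]+.12*np.cos(al),C[1]+.12*np.sin(al),p[2]],pose(a-90)))
E
```

```text
[ 0.49  0.36 -0.74  1.74  0.27  1.14 -0.59]
74.9832479983438 0.11981016955432965
79 ([-0.0001, -0.0084, -0.0], [0.001, 0.0, -0.068])
83 ([-0.0009, -0.0167, -0.0], [0.001, 0.0, -0.138])
85 ([-0.0016, -0.0209, -0.0], [0.001, 0.0, -0.173])
87 ([-0.0024, -0.025, -0.0], [0.001, 0.0, -0.208])
89 ([-0.0033, -0.0291, -0.0], [0.001, 0.0, -0.243])
91 ([-0.0044, -0.0331, -0.0], [0.001, 0.0, -0.278])
```

To row units: -0.025 m / 0.6 = -0.0417, -0.0167 m / 0.6 = -0.0278, -0.208 rad / 1.5708 = -0.1324.

Request:
move_arm([
  {"delta_pos": [0, -0.014, 0], "turn": [0, 0, -0.0433], "fingers": 0.62},
  {"delta_pos": [-0.0017, -0.0278, 0], "turn": [0, 0, -0.0879], "fingers": 0.62},
  {"delta_pos": [-0.0033, -0.0383, 0], "turn": [0, 0, -0.121], "fingers": 0.62},
  {"delta_pos": [-0.0033, -0.0417, 0], "turn": [0, 0, -0.1324], "fingers": 0.62},
  {"delta_pos": [-0.0033, -0.0417, 0], "turn": [0, 0, -0.1324], "fingers": 0.62},
])

```text
clock: 4.15
position: [0.5321, 0.0316, 0.1366]
ee_rot: [0.726, 0.688, 0.0, 0.0]
ft_force: [0.8, -0.0, 1.2]
grip_width: 0.38
grasp_force: 0.6
```

Little force yet, so I'll press a bit further in small steps.

To row units: -0.006 m / 0.6 = -0.01, -0.003 m / 0.6 = -0.005.

Request:
move_arm([
  {"delta_pos": [-0.0005, -0.005, 0], "turn": [0, 0, 0], "fingers": 0.62},
  {"delta_pos": [-0.0008, -0.01, 0], "turn": [0, 0, 0], "fingers": 0.62},
  {"delta_pos": [-0.0008, -0.01, 0], "turn": [0, 0, 0], "fingers": 0.62},
])

```text
clock: 4.53
position: [0.5301, 0.0318, 0.1368]
ee_rot: [0.726, 0.688, 0.005, 0.003]
ft_force: [30.2, 2.6, -20.8]
grip_width: 0.381
grasp_force: 14.5
```

It is at the stop (30 N). Back off and lift.

To row units: -0.16 m / 0.6 = -0.2667, 0.006 m / 0.6 = 0.01.

Request:
move_arm([
  {"delta_pos": [0, 0.01, 0], "turn": [0, 0, 0], "fingers": 0.62},
  {"delta_pos": [0, 0.0183, 0], "turn": [0, 0, 0], "fingers": 0.62},
  {"delta_pos": [0, 0.0183, 0], "turn": [0, 0, 0], "fingers": 0.62},
  {"delta_pos": [0, 0.0183, -0.0833], "turn": [0, 0, 0], "fingers": 0.62},
  {"delta_pos": [0, 0.0183, -0.1833], "turn": [0, 0, 0], "fingers": 0.62},
  {"delta_pos": [0, 0.0183, -0.2667], "turn": [0, 0, 0], "fingers": 0.62},
  {"delta_pos": [0, 0.0183, -0.2667], "turn": [0, 0, 0], "fingers": 0.62},
])

```text
clock: 5.4
position: [0.5378, 0.0318, 0.3001]
ee_rot: [0.725, 0.689, 0.002, 0.002]
ft_force: [-0.0, -0.2, -0.6]
grip_width: 0.38
grasp_force: 0.0
```

```bash
python3 - <<'E'
from h import *
t=camera("top"); s=camera("scene")
print(get_obs()["position"],get_obs()["ee_rot"])
a=cv2.resize(t["color"][140:255,205:335],(520,460),interpolation=cv2.INTER_CUBIC); b=cv2.resize(s["color"][165:270,170:310],(613,460),interpolation=cv2.INTER_CUBIC)
cv2.imwrite("pics/m2.png",cv2.resize(np.hstack([a,b]),(800,325))[...,::-1])
ex=np.array([np.cos(YAW),np.sin(YAW)]); ey=np.array([-np.sin(YAW),np.cos(YAW)])
for nm,c in(("top",t),("scene",s)):
    Q=cloud(c); d=Q[...,:2]-C; X=d@ex; Y=d@ey; Z=Q[...,2]
    r=(abs(X)<.06)&(abs(Y)<.04)&(Z>.075)&(Z<.095)
    if r.sum()>5:
        print(nm,"rib",r.sum(),np.median(Q[r],0).round(4),cv2.minAreaRect(Q[r][:,:2].astype('f4')), "top z",np.percentile(Z[r],80), "sorter xy",cv2.minAreaRect(np.stack([X[r],Y[r]],1).astype('f4')))
    dk=(c["color"].max(2)<70)&(Z>.115)&(Z<.16)&(Y>.08)&(np.hypot(X,Y)<.16)
    if dk.any(): print(nm,"post",dk.sum(),np.median(X[dk]),np.median(Y[dk]))
    st=(Z<.062)&(Z>.04)&(np.hypot(X,Y)<.15)
    if st.any(): print(nm,"opening visible X",np.percentile(X[st],[1,99]),"Y",np.percentile(Y[st],[1,99]))
E
```

```text
[0.53629382 0.03117426 0.29602671] [ 7.25286672e-01  6.88446940e-01 -1.69541660e-04  1.61133215e-04]
top rib 29 [ 0.533  -0.0906  0.0869] ((0.53276127576828, -0.09196155518293381), (0.010866180062294006, 0.03933228179812431), 72.35175323486328) top z 0.08918625385215377 sorter xy ((0.008572347462177277, -0.0015641767531633377), (0.010866180062294006, 0.039332274347543716), 89.05170440673828)
top opening visible X [-0.06801377  0.12109655] Y [-0.05869574  0.05482472]
scene rib 65 [ 0.5366 -0.0949  0.0867] ((0.5330021977424622, -0.09194571524858475), (0.013731429353356361, 0.03952715918421745), 74.8853530883789) top z 0.08789718807385616 sorter xy ((0.008798516355454922, -0.0014798026531934738), (0.039527155458927155, 0.013731426559388638), 1.5853554010391235)
scene post 77 -0.015974773959058264 0.11494402424433071
scene opening visible X [-0.14467066  0.03658339] Y [-0.02140855  0.09701637]
```

View pics/m2.png

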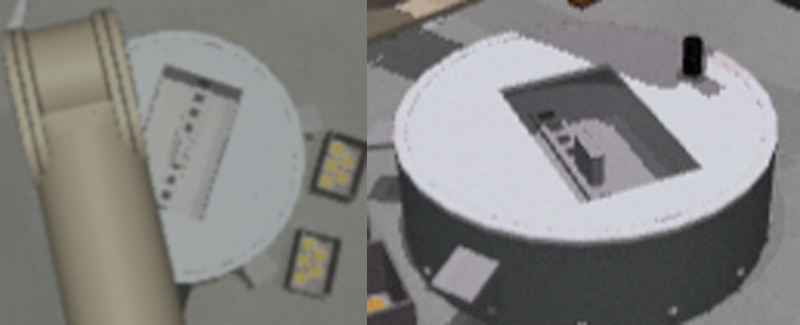

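The left view shows the opening (px (200,140)) now along the rail. The right view shows the post at (692,55) and the rib at (588,160) standing free in the opening. Next, turn the tool over the rib.

```bash
python3 - <<'E'
from h import *
print(row([.533,-.092,.20],pose(73.3)))
E
```

```text
([-0.1231, 0.0031, 0.0961], [-0.0, 0.0, -1.331])
```

To row units: -0.123 m / 0.6 = -0.205, -0.1 m / 0.6 = -0.1667, -1.331 rad / 1.5708 = -0.8473.

Request:
move_arm([
  {"delta_pos": [-0.1, 0.005, 0], "turn": [0, 0, -0.1146], "fingers": 0.6},
  {"delta_pos": [-0.1667, 0.005, 0], "turn": [0, 0, -0.2292], "fingers": 0.6},
  {"delta_pos": [-0.205, 0.005, 0.0333], "turn": [0, 0, -0.3438], "fingers": 0.6},
  {"delta_pos": [-0.205, 0.005, 0.0833], "turn": [0, 0, -0.4584], "fingers": 0.6},
  {"delta_pos": [-0.205, 0.005, 0.1333], "turn": [0, 0, -0.573], "fingers": 0.6},
  {"delta_pos": [-0.205, 0.005, 0.16], "turn": [0, 0, -0.6875], "fingers": 0.6},
  {"delta_pos": [-0.205, 0.005, 0.16], "turn": [0, 0, -0.8021], "fingers": 0.6},
  {"delta_pos": [-0.205, 0.005, 0.16], "turn": [0, 0, -0.8473], "fingers": 0.6},
  {"delta_pos": [-0.205, 0.005, 0.16], "turn": [0, 0, -0.8473], "fingers": 0.6},
  {"delta_pos": [-0.205, 0.005, 0.16], "turn": [0, 0, -0.8473], "fingers": 0.6},
  {"delta_pos": [-0.205, 0.005, 0.16], "turn": [0, 0, -0.8473], "fingers": 0.6},
])

```text
clock: 6.88
position: [0.533, -0.0918, 0.2001]
ee_rot: [0.146, 0.989, -0.0, -0.0]
ft_force: [-0.5, -0.2, -0.2]
grip_width: 0.4
grasp_force: 0.0
```

```bash
python3 - <<'E'
from h import *
print(row([.533,-.092,.069],pose(73.3)),get_obs()["joint_pos"].round(2))
E
```

```text
([-0.0001, -0.0002, 0.1311], [-0.0, -0.0, -0.001]) [ 0.86  0.29 -0.9   1.71  0.24  1.26  1.18]
```

To row units: 0.13 m / 0.6 = 0.2167, 0.11 m / 0.6 = 0.1833.

Request:
move_arm([
  {"delta_pos": [0, 0, 0.0667], "turn": [0, 0, 0], "fingers": 0.6},
  {"delta_pos": [0, 0, 0.1333], "turn": [0, 0, 0], "fingers": 0.6},
  {"delta_pos": [0, 0, 0.1833], "turn": [0, 0, 0], "fingers": 0.6},
  {"delta_pos": [0, 0, 0.2167], "turn": [0, 0, 0], "fingers": 0.6},
  {"delta_pos": [0, 0, 0.2167], "turn": [0, 0, 0], "fingers": 0.6},
  {"delta_pos": [0, 0, 0.2167], "turn": [0, 0, 0], "fingers": 0.6},
])

```text
clock: 7.62
position: [0.5339, -0.0918, 0.0714]
ee_rot: [0.145, 0.989, -0.0, 0.001]
ft_force: [0.6, 0.1, 0.6]
grip_width: 0.402
grasp_force: 0.0
```

Request:
move_arm([
  {"delta_pos": [0, 0, 0], "turn": [0, 0, 0], "fingers": 0.75},
  {"delta_pos": [0, 0, 0], "turn": [0, 0, 0], "fingers": 0.85},
  {"delta_pos": [0, 0, 0], "turn": [0, 0, 0], "fingers": 1},
  {"delta_pos": [0, 0, 0], "turn": [0, 0, 0], "fingers": 1},
  {"delta_pos": [0, 0, 0], "turn": [0, 0, 0], "fingers": 1},
  {"delta_pos": [0, 0, 0], "turn": [0, 0, 0], "fingers": 1},
], force=80)

```text
clock: 8.38
position: [0.5336, -0.0921, 0.0712]
ee_rot: [0.146, 0.989, -0.0, 0.001]
ft_force: [-1.6, -0.1, 6.4]
grip_width: 0.127
grasp_force: 78.9
```

Grasped (about 11 mm opening, 79 N). Lift 5 mm and shift toward -x.

To row units: 0.039 m / 0.6 = 0.065, -0.005 m / 0.6 = -0.0083.

Request:
move_arm([
  {"delta_pos": [0, 0, -0.005], "turn": [0, 0, 0], "fingers": 1},
  {"delta_pos": [0, 0, -0.0083], "turn": [0, 0, 0], "fingers": 1},
  {"delta_pos": [0.0167, 0, -0.0083], "turn": [0, 0, 0], "fingers": 1},
  {"delta_pos": [0.0333, 0, -0.0083], "turn": [0, 0, 0], "fingers": 1},
  {"delta_pos": [0.05, 0, -0.0083], "turn": [0, 0, 0], "fingers": 1},
  {"delta_pos": [0.065, 0, -0.0083], "turn": [0, 0, 0], "fingers": 1},
  {"delta_pos": [0.065, 0, -0.0083], "turn": [0, 0, 0], "fingers": 1},
  {"delta_pos": [0.065, 0, -0.0083], "turn": [0, 0, 0], "fingers": 1},
])

```text
clock: 9.38
position: [0.4961, -0.0808, 0.0755]
ee_rot: [0.145, 0.989, -0.0, 0.0]
ft_force: [0.3, -0.2, -1.5]
grip_width: 0.122
grasp_force: 77.9
```

```bash
python3 - <<'E'
from h import *
o=get_obs(); d=o["position"][:2]-C; print(d@[np.cos(YAW),np.sin(YAW)],d@[-np.sin(YAW),np.cos(YAW)],o["position"],o["ft_force"],o["joint_pos"].round(2))
E
```

```text
-0.029800728142283104 -0.0014070533788948674 [ 0.49605186 -0.08078415  0.07545985] [ 0.34054756 -0.1955929  -1.54178071] [ 0.84  0.36 -0.87  1.93  0.33  1.    1.1 ]
```

Lifted freely. Now tip about the near end.

To row units: -0.05 m / 0.6 = -0.0833, -0.0431 m / 0.6 = -0.0718, -0.454 rad / 1.5708 = -0.289.

Request:
move_arm([
  {"delta_pos": [0.0057, 0, -0.0207], "turn": [0, -0.0668, 0], "fingers": 1},
  {"delta_pos": [0.0133, 0, -0.0407], "turn": [0, -0.1331, 0], "fingers": 1},
  {"delta_pos": [0.0232, 0, -0.0597], "turn": [0, -0.1999, 0], "fingers": 1},
  {"delta_pos": [0.0308, 0, -0.0718], "turn": [0, -0.2445, 0], "fingers": 1},
  {"delta_pos": [0.0392, 0, -0.0833], "turn": [0, -0.289, 0], "fingers": 1},
  {"delta_pos": [0.0392, 0, -0.0833], "turn": [0, -0.289, 0], "fingers": 1},
  {"delta_pos": [0.0392, 0, -0.0833], "turn": [0, -0.289, 0], "fingers": 1},
])

```text
clock: 10.25
position: [0.4738, -0.0738, 0.1255]
ee_rot: [0.141, 0.964, -0.033, 0.222]
ft_force: [0.2, 0.5, -2.4]
grip_width: 0.128
grasp_force: 78.4
```

```bash
python3 - <<'E'
from h import *
o=get_obs(); d=o["position"][:2]-C; print(d@[np.cos(YAW),np.sin(YAW)],d@[-np.sin(YAW),np.cos(YAW)],o["position"],o["ft_force"],o["joint_pos"].round(2))
c=camera("scene"); cv2.imwrite("pics/s3.png",cv2.resize(c["color"][130:270,170:330],(640,560),interpolation=cv2.INTER_CUBIC)[...,::-1])
E
```

```text
-0.05311284743745492 -0.0010573705948809773 [ 0.47382347 -0.07375024  0.12552689] [ 0.24321226  0.51252845 -2.43296029] [ 0.99 -0.18 -0.94  2.29 -0.06  0.52  1.35]
```

View pics/s3.png

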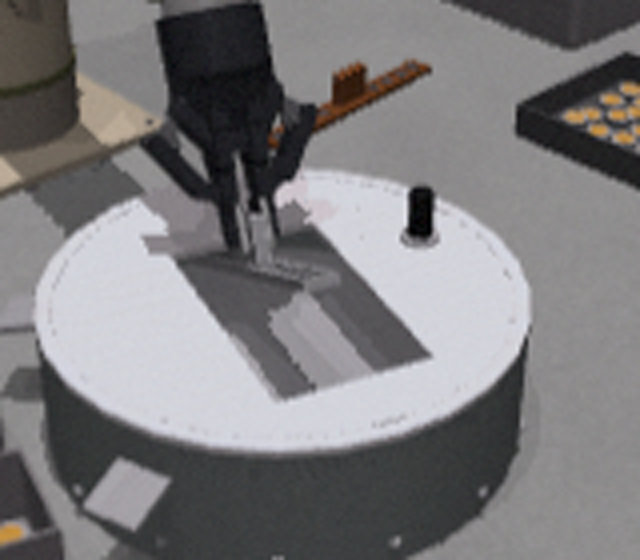

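The rail (crop (300,270)) is tipped with its far end up through the opening, and nothing is touching. Draw it out lengthwise, then lift.

To row units: -0.11 m / 0.6 = -0.1833, -0.1 m / 0.6 = -0.1667.

Request:
move_arm([
  {"delta_pos": [-0.0333, 0, 0], "turn": [0, 0, 0], "fingers": 1},
  {"delta_pos": [-0.0667, 0, 0], "turn": [0, 0, 0], "fingers": 1},
  {"delta_pos": [-0.1, 0, 0], "turn": [0, 0, 0], "fingers": 1},
  {"delta_pos": [-0.1333, 0, 0], "turn": [0, 0, 0], "fingers": 1},
  {"delta_pos": [-0.1667, 0, 0], "turn": [0, 0, 0], "fingers": 1},
  {"delta_pos": [-0.1833, 0, 0], "turn": [0, 0, 0], "fingers": 1},
  {"delta_pos": [-0.1833, 0, 0], "turn": [0, 0, 0], "fingers": 1},
  {"delta_pos": [-0.1833, 0, 0], "turn": [0, 0, 0], "fingers": 1},
])

```text
clock: 11.3
position: [0.5673, -0.102, 0.1729]
ee_rot: [0.142, 0.964, -0.033, 0.222]
ft_force: [-0.9, 0.1, -2.0]
grip_width: 0.126
grasp_force: 78.4
```

```bash
python3 - <<'E'
from h import *
o=get_obs(); d=o["position"][:2]-C; ex=np.array([np.cos(YAW),np.sin(YAW)]);ey=np.array([-ex[1],ex[0]])
print(d@ex,o["position"],o["ft_force"],o["joint_pos"].round(2))
c=camera("scene"); Q=cloud(c); e=Q[...,:2]-C; X=e@ex;Y=e@ey;Z=Q[...,2]
m=(abs(Y)<.03)&(X>.05)&(X<.25)&(Z>.12)&(Z<.26)
for a in np.arange(.06,.2,.02):
    k=m&(abs(X-a)<.01); 
    if k.sum()>2: print(a.round(2),k.sum(),np.median(Z[k]))
E
```

```text
0.04458093418629806 [ 0.56734254 -0.10200434  0.17288247] [-0.94376978  0.05313493 -1.96247815] [ 1.04  0.07 -1.02  2.03  0.28  0.65  1.13]
0.06 135 0.17604587453446477
0.08 25 0.1694783766091502
0.1 26 0.17797443847328268
0.12 28 0.18791340024720865
0.14 33 0.19623268637211888
0.16 54 0.20522190735214485
```

To row units: -0.099 m / 0.6 = -0.165, -0.048 m / 0.6 = -0.08, 0.454 rad / 1.5708 = 0.289.

Request:
move_arm([
  {"delta_pos": [-0.0147, 0, -0.03], "turn": [0, 0, 0], "fingers": 1},
  {"delta_pos": [-0.0292, 0, -0.06], "turn": [0, 0, 0], "fingers": 1},
  {"delta_pos": [-0.0438, 0, -0.09], "turn": [0, 0, 0], "fingers": 1},
  {"delta_pos": [-0.0583, 0, -0.12], "turn": [0, 0, 0], "fingers": 1},
  {"delta_pos": [-0.08, 0, -0.165], "turn": [0, 0, 0], "fingers": 1},
  {"delta_pos": [-0.08, 0, -0.165], "turn": [0, 0.0637, 0], "fingers": 1},
  {"delta_pos": [-0.08, 0, -0.165], "turn": [0, 0.1273, 0], "fingers": 1},
  {"delta_pos": [-0.08, 0, -0.165], "turn": [0, 0.191, 0], "fingers": 1},
  {"delta_pos": [-0.08, 0, -0.165], "turn": [0, 0.2546, 0], "fingers": 1},
  {"delta_pos": [-0.08, 0, -0.165], "turn": [0, 0.289, 0], "fingers": 1},
  {"delta_pos": [-0.08, 0, -0.165], "turn": [0, 0.289, 0], "fingers": 1},
  {"delta_pos": [-0.08, 0, -0.165], "turn": [0, 0.289, 0], "fingers": 1},
])

```text
clock: 12.85
position: [0.5675, -0.1018, 0.2836]
ee_rot: [0.145, 0.989, -0.0, 0.001]
ft_force: [0.2, -0.5, -1.8]
grip_width: 0.129
grasp_force: 78.4
```

```bash
python3 - <<'E'
from h import *
o=get_obs(); ex=np.array([np.cos(YAW),np.sin(YAW)]);ey=np.array([-ex[1],ex[0]])
print(o["position"],o["ft_force"],o["joint_pos"].round(2),o["clock"])
c=camera("scene"); Q=cloud(c); e=Q[...,:2]-o["position"][:2]; X=e@ex;Y=e@ey;Z=Q[...,2]
m=(abs(Y)<.02)&(Z>.2)&(Z<.275)
for a in np.arange(-.12,.13,.03):
    k=m&(abs(X-a)<.01)
    if k.sum()>2: print(a.round(2),k.sum(),np.median(Z[k]).round(4))
e=Q[...,:2]-C; X=e@ex;Y=e@ey; dk=(c["color"].max(2)<70)&(Z>.115)&(Z<.16)&(Y>.08)&(np.hypot(X,Y)<.16); print("post",np.median(X[dk]),np.median(Y[dk]))
cv2.imwrite("pics/s4.png",cv2.resize(c["color"][90:300,140:350],(560,560))[...,::-1])
E
```

```text
[ 0.56746987 -0.10179048  0.28363526] [ 0.19353266 -0.48834103 -1.78861628] [ 0.9   0.36 -1.02  1.49  0.31  1.46  1.16] 12.85
-0.12 21 0.2659
-0.09 37 0.2659
-0.06 30 0.266
-0.03 19 0.2653
0.0 28 0.2655
0.03 54 0.2658
0.06 55 0.2657
0.09 62 0.2659
0.12 58 0.2639
post -0.015079763436851839 0.11714677926278136
```

View pics/s4.png

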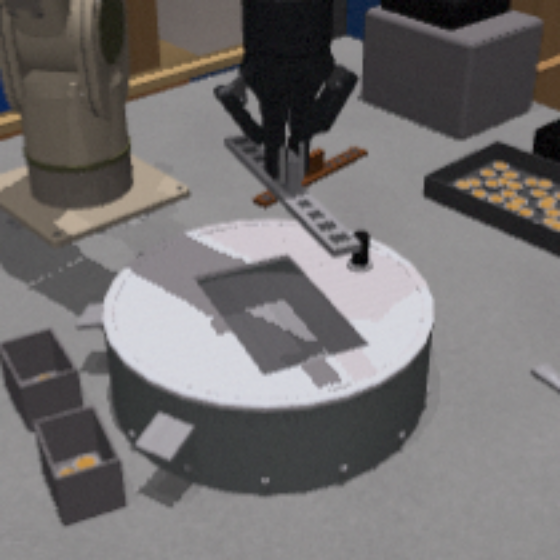

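The picture shows the rail held level (px (290,190)) at about z = 0.26 m. The post (360,250) has not moved from the stop and the cups are undisturbed. Handing in.

```bash
python3 -c "
from h import *
print(hand_in())"
```

```text
the job is handed in; nothing more can be done
None
```

The job is handed in, though no verdict came back: the guard is at its stop, and the gripper holds the rail level about 145 mm above the guard, with the cups seen undisturbed in the last picture.

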